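Clamp the sample jar with the slip-clutch thumbscrew

ROBOT

A 7-joint arm with a two-finger parallel gripper is mounted at the origin on the work surface. World frame = base frame: x ahead of the robot, y to its left, z up, the work surface at z = 0. Lengths are in mm, angles in rad, forces in N, time in s.
With the tool pointing down it reaches from about 425 to 1025 mm from the base axis. Payload 3.6 kg.
Tool frame: the origin (TCP) lies between the finger pads; the fingertips stand manip.tip_reach ahead of it and the grasp point (between the pads) is the TCP (manip.tip_reach is the distance from the TCP to the fingertips, in mm); y points along the fingers, x is the direction in which the jaws open and shut, and the axes are right-handed (so a half turn about y gives the same grasp; the last joint's range is limited). The gripper opens to 85 mm and grips with 20 to 120 N. Pads are 22 mm wide; open, the fingers measure 114 mm over their backs; the gripper's body (76 mm by 85 mm) begins 54 mm behind the grasp point. The pads swing forward as they close: fully open they stand 13 mm farther back than shut.
Start: joints at [-1.329, 0.591, 0.048, 1.609, -0.033, 0.943, -0.034], TCP at [238.216, 684.75, 250.302] pointing down, gripper open.
Joint ranges: [-2.69, 2.69], [-0.47, 2.24], [-1.27, 1.36], [0.19, 2.51], [-1.53, 4.68], [0.08, 2.07], [-3.09, 3.09]. Speed limits (rad/s): [2.57, 2.57, 3.14, 3.14, 3.14, 3.14, 3.14].

INTERFACE

Orientations are given as a rotation vector (axis times angle).
In Python, from workcell import manip, cams, workorder gives the robot as it stands.
- The arm moves only by the tool servo_tool, never from a script. Its argument "deltas" is a list of rows, each a list of 3 entries, a list of its own where there are three numbers: the turn, a rotation vector about the tool's x, y, z in rad, then the shift along the tool's x, y, z in m, then the opening, from 0 (shut) to 1 (fully open). A call has 1 to 12 rows; each row is the pose to reach, as a shift and turn from the pose measured when the call began, along the tool's axes at that moment; what a row does not reach only later rows make up. A row lasts 1/10 s, in which the tool goes at most 50 mm and 8.59 degrees, less where a joint would pass 70% of its speed; a pose out of reach is approached as far as the arm can. A call with a gripper value outside its range is refused whole. The fingers move at their own pace and stop on an object; the grip force is fixed at half the most. Time passes only in rows, so rows that repeat a pose let the fingers close. It gives the time, the measured TCP pose, the force and the opening at its end, in the units of the state.
- manip.get_state(): the state, without advancing time (a new reading comes with each control period).
- cams.capture(name): name is "scene" or "side" or "wrist"; returns (picture, depth): 384x512x3 uint8, red, green, blue; 384x512 float32, mm along the optical axis (not along the pixel's ray), 0 where there is no reading.
- cams.get_calibration(name): a dict with "intrinsics" (3x3 intrinsics, pixels), "rvec" (rotation vector, rad) and "tvec" (3), from world to camera coordinates, as OpenCV has them. Camera axes: x right, y down, z forward; pixel columns grow to the right and rows downward; lengths in mm; the calibration is good to about 2 mm. A picture is of the moment at which its call begins: read the wrist's pose just before it. get_calibration takes no time and is no camera call; for the wrist camera it gives the pose at the moment of the call.
- workorder.close_job(): hands the job in, once; it reports no verdict.
The state is a dict: "time_s": time; "joint_pos": joint angles; "qd": joint speeds; "tau": joint torques, N m; "eef_pos": TCP position; "tool_rot": TCP orientation; "wrist_force": force on the tool from outside, world axes, zero at the start; "moment": the same for the moment, N m; "opening": finger opening in mm.
Only numpy, scipy, OpenCV 4.12 (cv2) and the standard library are available. Lean on these libraries where they do the work, as an engineer would, in place of code of your own. Each camera call takes 0.05 s, during which the arm holds its last target.

TASK

Stand the red-capped sample jar in the V nest of the white bottle clamp and let go of it, then turn the black thumbscrew clockwise until the jaw grips the jar and the screw's clutch slips. Stop at that first slip, before the red marks on screw and collar have parted by more than 30 degrees, let go, and leave the other jars, bottles and the beaker where they are.

Things in the scene. Friction and masses are not known exactly. Their poses are not given: they have to be found in the camera images.
- sample: closed white sample jar with a red cap and a red band, round, 48 mm diameter from foot to cap, 78 mm tall, about 140 g, standing on the bench; the cap is the top 18 mm. Origin: centre of its underside, z up. This is the jar to clamp. The three jars swap places.
- jar_blue: closed white sample jar with a blue cap and a blue band, round, 48 mm diameter from foot to cap, 78 mm tall, about 140 g, standing on the bench; the cap is the top 18 mm. Origin: centre of its underside, z up. A bystander.
- jar_green: closed white sample jar with a green cap and a green band, round, 48 mm diameter from foot to cap, 78 mm tall, about 140 g, standing on the bench; the cap is the top 18 mm. Origin: centre of its underside, z up. A bystander.
- bottle_a: amber reagent bottle, 60 mm diameter, 150 mm tall, red cap; a bystander. Origin: centre of its underside.
- bottle_b: green reagent bottle, 60 mm diameter, 150 mm tall, white cap; a bystander. Origin: centre of its underside.
- beaker: clear open beaker, 66 mm rim diameter, 85 mm tall; a bystander. Origin: centre of its underside.
- clamp: white bottle clamp fixed to the bench: base plate 110 (its x) x 260 (its y) x 24 mm high. Origin: centre of its underside, z up. Along its y stand the V block (two aluminium walls, 40 mm above the plate, -y half), the sliding blue jaw, and a grey gear housing (+y half) carrying the thumbscrew, whose vertical axis is at x 0, y +65 mm. The x sides of the nest are open apart from the V walls' ends.
- nest (a point): point on top of the base plate (24 mm above the bench), axes as clamp: centre of the underside of a jar that touches both V walls, give or take 7 mm along y, for the V block is set by hand and its exact place is not measured. V walls to -y, jaw to +y. A jar set down 3 mm clear of the jaw is clear of the V too; the jaw then pushes it into the V.
- jaw: blue jaw, 36 mm wide (clamp x), 10 mm thick (y), 38 mm high; slides along the clamp's y, towards -y as the screw turns clockwise, 7 mm per radian (44 mm a turn). Origin: mid-thickness, 1 mm above the base plate; its pressing face is 5 mm to -y. It starts with the face 7 to 25 mm short of a jar seated in the V: 1 to 3.5 rad of turning, so mostly two or three grasps.
- collar: steel collar under the thumbscrew, 58 mm diameter, 8 mm thick, red mark at its +x. Origin: on the screw's axis at its underside, 66 mm above the bench, z up. It is geared to the jaw; the thumbscrew drives it through a drag clutch that slips at 0.36 N m. On slipping the collar stands still, the thumbscrew turns on and the marks part: they should end 0.1 to 0.5 rad (6 to 30 degrees) apart.
- knob: black thumbscrew: 40 mm disc with an upright grip bar 40 mm long (its x), 12 mm thick (y), top 113 mm and foot 81 mm above the bench; red mark at its +x end. Origin: on the axis, 75 mm above the bench, z up. Does not rise or sink; stays where left. Running in takes about 0.12 N m; with the jar hard in the V this rises within about 0.2 rad to 0.36 N m and stays there as the clutch slips.

How it is judged (in metres and radians):
On the way, in this order (a step that is already met when the one before it is completed fails the run):
1. the red-capped jar stands released in the nest (horizontal distance between sample and nest below 0.024 m and z of sample in the frame of nest below 0.004 m and angle between sample's own z axis and vertical below 0.1 rad and contact force between the fingers and sample below 0.1 N), for 0.2 s.
2. the jaw presses the jar and the clutch has slipped (angle between the x axis of knob and the x axis of collar, either way round above 0.08 rad and contact force between jaw and sample above 3 N), for 0.1 s.
At the end, for the whole second after the job is handed in: The red-capped jar stands upright on the base plate in the V, within 4 mm across and 11 mm along the jaw travel of the nest point, at rest, pressed by the jaw with over 3 N; the marks on thumbscrew and collar are 0.08 to 0.55 rad apart; everything is released (all of step 2 and x of sample in the frame of nest between -0.004 and 0.004 m and y of sample in the frame of nest between -0.011 and 0.011 m and z of sample in the frame of nest below 0.004 m and angle between sample's own z axis and vertical below 0.1 rad and angle between the x axis of knob and the x axis of collar, either way round below 0.55 rad and linear speed of sample below 0.02 m/s); the robot touches nothing.
It fails at once if the clutch is made to slip by more than 0.55 rad (angle between the x axis of knob and the x axis of collar, either way round above 0.55 rad).
It fails at once if the sample jar is tipped over (angle between sample's own z axis and vertical above 0.6 rad).
It fails at once if another jar, a bottle or the beaker is moved by more than 25 mm (distance of any of jar_blue, jar_green, bottle_a, bottle_b, beaker from where it was at the start of the episode above 0.025 m).
It also fails if it takes over 72 s, if anything falls off the work surface, if the arm or the gripper's body presses on something with over 40 N, if the wrist force passes 120 N, or if a joint passes its speed limit or range.

## Working session

There is one attempt and no reset: what is moved stays moved. The work goes in short steps, Python scripts to look and compute and a tool call to move; the robot and the scene stay as the last step left them, time stands still between calls to the robot, and variables do not carry over. Pictures are saved under pics/ and viewed, and the job is handed in when it is done.

Besides the shell and the picture viewer there is one more tool, called after "Call:" in YAML: its name, and indented under it one key for each argument. servo_tool: Moves the arm, as the interface text tells. Its arguments: {"type":"object","properties":{"deltas":{"type":"array"}},"required":["deltas"]}

```bash
ls; mkdir -p pics; python3 - <<'E'
from workcell import manip,cams
import cv2,pickle
print(manip.get_state(), manip.tip_reach)
for n in ("scene","side","wrist"):
    c=cams.get_calibration(n)
    p,d=cams.capture(n)
    cv2.imwrite(f"pics/{n}0.png",p[:,:,::-1]); pickle.dump((c,p,d),open(f"{n}0.pkl","wb"))
    print(n,c)
E
```

```text
pics
{'time_s': 0.0, 'joint_pos': array([-1.32953734,  0.59212158,  0.04828505,  1.60983511, -0.03329388,
        0.94270862, -0.03372168]), 'qd': array([ 0.00063906,  0.00055427,  0.00054726, -0.00113525, -0.00156336,
        0.00164092, -0.00133545]), 'tau': array([ 4.87725101e-04, -5.48705721e+01,  1.54652450e+00, -1.98127216e+01,
        9.34177602e-03,  8.80511769e-03, -1.52180127e-05]), 'eef_pos': array([237.91647232, 684.01144823, 249.13395774]), 'tool_rot': array([-1.35059825, -0.95794515,  0.96088196]), 'wrist_force': array([-0.5081681 , -0.40161309,  0.05742955]), 'moment': array([ 0.01500996, -0.02387726, -0.0093867 ]), 'opening': 85.34125723204178} 19.0
scene {'intrinsics': array([[417.27071113,   0.        , 249.9919948 ],
       [  0.        , 417.27071113, 180.65763801],
       [  0.        ,   0.        ,   1.        ]]), 'rvec': array([ 1.46843655,  1.97930727, -0.89501227]), 'tvec': array([ 104.59913027, -296.17866156, 1569.0812115 ])}
side {'intrinsics': array([[351.11897183,   0.        , 253.00718113],
       [  0.        , 351.11897183, 191.20661856],
       [  0.        ,   0.        ,   1.        ]]), 'rvec': array([ 0.96189895, -2.33394472,  1.23550543]), 'tvec': array([471.96617995, 291.73099958, 580.63930493])}
wrist {'intrinsics': array([[325.86391944,   0.        , 253.80028298],
       [  0.        , 325.86391944, 194.25037532],
       [  0.        ,   0.        ,   1.        ]]), 'rvec': array([-2.35628271, -1.67591811, -0.24272818]), 'tvec': array([-723.5091933 ,  -38.68229439,  380.06539448])}
```

View pics/scene0.png

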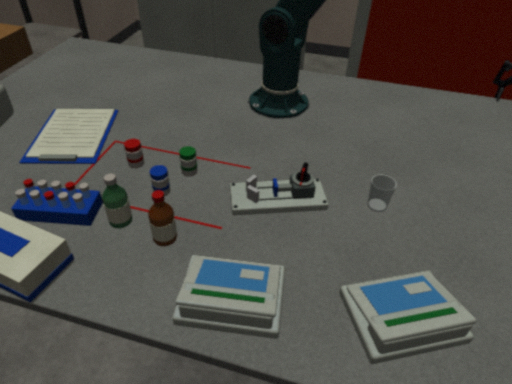

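View pics/side0.png

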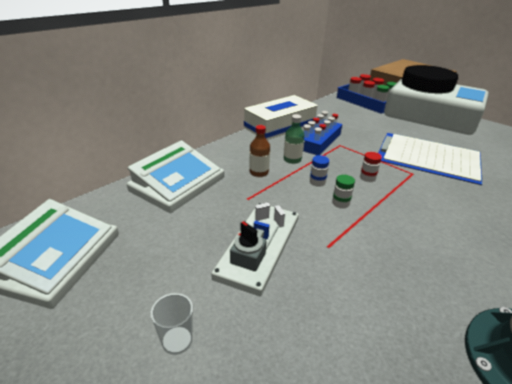

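View pics/wrist0.png

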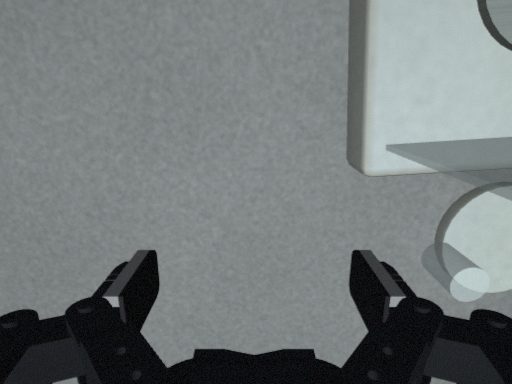

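```bash
cat > h.py <<'E'
import numpy as np,cv2,pickle
from scipy.spatial.transform import Rotation as R
def cloud(c,d):
    K=c["intrinsics"];M=R.from_rotvec(c["rvec"]).as_matrix()
    v,u=np.indices(d.shape)
    P=np.stack([(u-K[0,2])/K[0,0]*d,(v-K[1,2])/K[1,1]*d,d],-1)
    W=(P-c["tvec"])@M   # M^T (P-t)
    W[d<=0]=np.nan
    return W
def proj(c,X):
    return cv2.projectPoints(np.float64(np.atleast_2d(X)),c["rvec"],c["tvec"],c["intrinsics"],None)[0][:,0]
E
python3 - <<'E'
from h import *
print(R.from_rotvec([-1.35059825, -0.95794515,  0.96088196]).as_matrix().round(3))
for n in ("scene","side","wrist"):
    c,p,d=pickle.load(open(n+"0.pkl","rb")); W=cloud(c,d)
    h=cv2.cvtColor(p,cv2.COLOR_RGB2HSV).astype(int)
    print(n,"cam",-R.from_rotvec(c["rvec"]).as_matrix().T@c["tvec"])
    for col,lo,hi in (("red",-8,8),("blue",100,130),("green",40,85)):
        H=np.where(h[...,0]>150,h[...,0]-180,h[...,0])
        m=((H>=lo)&(H<=hi)&(h[...,1]>120)&(h[...,2]>50)).astype(np.uint8)
        k,l,s,ce=cv2.connectedComponentsWithStats(m)
        for i in range(1,k):
            if s[i,4]>12:
                q=W[l==i]; print(col,s[i].tolist(),np.nanmedian(q,0).round(0),np.nanmin(q,0).round(),np.nanmax(q,0).round())
E
```

```text
[[ 0.328 -0.001 -0.945]
 [ 0.945 -0.002  0.328]
 [-0.002 -1.    -0.   ]]
scene cam [1361.63623239  276.81207356  793.72569096]
red [357, 0, 155, 97, 9342] [-1075.   657.  -104.] [-1103.   258.  -377.] [-1043.  1036.   151.]
red [502, 73, 6, 5, 19] [-1074.  1041.  -235.] [-1083.  1031.  -247.] [-1063.  1058.  -217.]
red [501, 86, 11, 14, 74] [-1075.  1092.  -338.] [-1091.  1069.  -370.] [-1057.  1124.  -289.]
red [98, 139, 81, 22, 290] [ 483. -328.   63.] [ 381. -455.   -4.] [ 520. -223.   80.]
red [197, 157, 53, 12, 100] [410. -75.  -0.] [ 403. -162.   -4.] [418.   9.   5.]
red [65, 164, 30, 24, 115] [ 626. -446.    1.] [ 536. -469.   -4.] [ 723. -375.   83.]
red [302, 167, 3, 6, 13] [510. 182. 112.] [497. 179. 110.] [518. 186. 114.]
red [23, 179, 10, 8, 51] [ 736. -493.   80.] [ 724. -507.   70.] [ 746. -484.   85.]
red [44, 191, 9, 7, 46] [ 760. -413.   81.] [ 751. -424.   75.] [ 771. -404.   83.]
red [152, 190, 12, 10, 95] [ 745. -113.  149.] [ 602. -184.    9.] [ 757. -101.  152.]
red [130, 206, 20, 7, 50] [ 670. -222.    0.] [ 664. -252.   -4.] [ 759. -137.  100.]
red [174, 216,
[... 3232 characters left out ...]
. 116.  58.] [506. 108.  31.] [539. 125.  66.]
green [378, 81, 17, 9, 81] [ 752. -900.   90.] [  729. -1424.   -73.] [ 975. -861.   92.]
green [287, 124, 13, 8, 44] [ 719. -237.  116.] [ 707. -249.   98.] [ 741. -231.  130.]
green [299, 132, 4, 5, 15] [ 697. -245.   98.] [ 692. -253.   94.] [ 702. -238.  105.]
green [143, 148, 40, 21, 102] [902. 111.  72.] [887.  38.  69.] [916. 179.  75.]
green [337, 175, 17, 12, 153] [ 480. -152.   77.] [ 458. -177.   68.] [ 503. -134.   80.]
green [339, 198, 11, 3, 17] [ 464. -141.   29.] [ 457. -154.   24.] [ 476. -134.   34.]
green [0, 209, 55, 47, 323] [834. 489.  72.] [797. 417.  69.] [875. 544.  75.]
wrist cam [169.6734137  708.33510112 372.67129482]
```

```bash
cat >> h.py <<'E'
from scipy.optimize import least_squares
def circ(q,r=None):
    if r is None:
        f=lambda x:np.hypot(q[:,0]-x[0],q[:,1]-x[1])-x[2]; x0=[*q[:,:2].mean(0),24]
    else:
        f=lambda x:np.hypot(q[:,0]-x[0],q[:,1]-x[1])-r; x0=q[:,:2].mean(0)
    return least_squares(f,x0,loss="soft_l1")
E
python3 - <<'E'
from h import *
for n in ("scene","side"):
    c,p,d=pickle.load(open(n+"0.pkl","rb")); W=cloud(c,d)
    X,Y,Z=np.moveaxis(W,-1,0)
    for nm,(x,y) in dict(red=(490,-320),blue=(590,-196),green=(482,-155)).items():
        near=np.hypot(X-x,Y-y)<45
        q=W[near&(Z>74)&(Z<84)]; s=W[near&(Z>8)&(Z<72)]
        r=cv2.minEnclosingCircle(np.float32(q[:,:2])); f=circ(s,24); print(n,nm,len(q),q.mean(0).round(1),r,len(s),f.x,f.cost/len(s))
    box=(X>400)&(X<650)&(Y>-60)&(Y<300)
    q=W[box&(Z>19)&(Z<28)]; print("plate",cv2.minAreaRect(np.float32(q[:,:2])),q.mean(0))
    cv2.imwrite(f"pics/{n}z.png",cv2.resize(p[(140 if n=='scene' else 180):(230 if n=='scene' else 300),200:340,::-1],None,fx=5,fy=5,interpolation=2))
    for z0,z1 in((100,118),(70,85),(55,69),(30,55)):
        q=W[box&(Z>z0)&(Z<z1)]; print(z0,len(q),q.mean(0).round(),q.min(0).round(),q.max(0).round())
E
```

```text
scene red 131 [ 497.6 -326.6   76.7] ((494.6029052734375, -324.795654296875), 26.514476776123047) 290 [ 494.68286578 -328.55211832] 0.8022453434430246
scene blue 166 [ 589.3 -197.7   76.8] ((589.474853515625, -198.8285369873047), 24.822980880737305) 274 [ 586.53067509 -199.2640737 ] 0.602707873076941
scene green 134 [ 484.4 -157.9   76.9] ((484.49969482421875, -159.36920166015625), 26.786108016967773) 288 [ 481.11210259 -159.15398913] 0.7127275069980293
plate ((521.7177734375, 121.56097412109375), (114.67897033691406, 259.06005859375), 21.886648178100586) [539.44669455 115.28142698  23.28139895]
100 69 [502. 182. 109.] [477. 175. 100.] [520. 189. 114.]
70 206 [505. 183.  76.] [472. 153.  70.] [528. 209.  85.]
55 326 [532. 124.  62.] [480.  35.  55.] [581. 219.  69.]
30 454 [533. 131.  44.] [483.  35.  30.] [581. 219.  55.]
side red 114 [ 492.9 -324.6   76.6] ((493.862060546875, -325.29595947265625), 24.993703842163086) 330 [ 494.56871625 -327.62765791] 0.6028246646721745
side blue 123 [ 583.9 -195.2   76.8] ((585.4718017578125, -198.09747314453125), 25.05449867248535) 333 [ 586.19490764 -198.56326867] 0.5334788188716014
side green 155 [ 478.8 -155.8   76.9] ((480.08648681640625, -156.96116638183594), 23.510181427001953) 384 [ 481.25081945 -158.3987199 ] 0.44738436499376183
plate ((517.9864501953125, 123.63223266601562), (109.5769271850586, 259.6158447265625), 21.675865173339844) [493.75702562 150.7233591   23.35171693]
100 157 [493. 185. 109.] [474. 176. 100.] [515. 190. 114.]
70 355 [489. 192.  76.] [466. 155.  70.] [525. 212.  85.]
55 536 [507. 142.  62.] [458.  39.  55.] [575. 221.  69.]
30 641 [507. 141.  43.] [457.  46.  30.] [578. 221.  55.]
```

View pics/scenez.png

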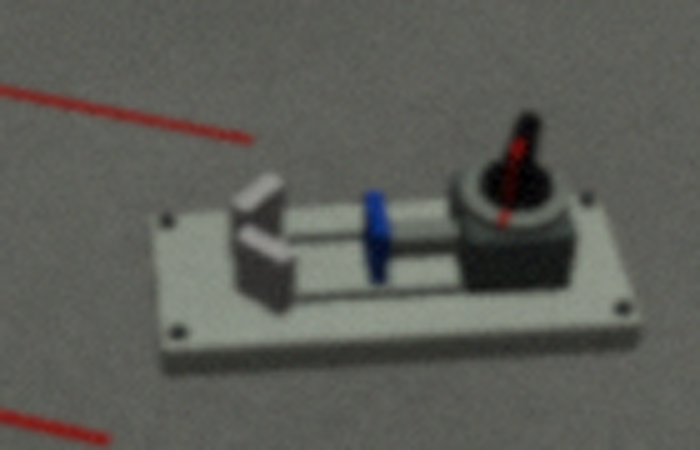

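View pics/sidez.png

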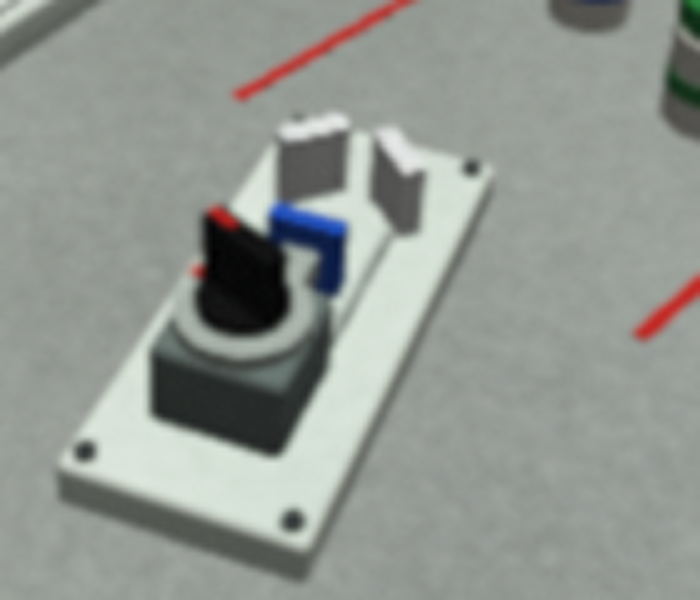

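```bash
python3 - <<'E'
from h import *
a=np.deg2rad(21.8);Rc=np.array([[np.cos(a),np.sin(a)],[-np.sin(a),np.cos(a)]])
for n in ("scene","side"):
    c,p,d=pickle.load(open(n+"0.pkl","rb")); W=cloud(c,d)
    h=cv2.cvtColor(p,cv2.COLOR_RGB2HSV).astype(int)
    L=(W[...,:2]-[520,122.5])@Rc.T; Z=W[...,2]
    box=(abs(L[...,0])<55)&(abs(L[...,1])<130)
    blue=box&(h[...,0]>100)&(h[...,0]<130)&(h[...,1]>120)&(Z>35)
    q=L[blue]; print(n,"jaw",len(q),np.percentile(q,[2,10,50,90,98],axis=0).round(1).T.tolist())
    q=L[blue&(Z>58)]; print("jawtop",len(q),q.mean(0),q.min(0),q.max(0))
    m=box&(Z>60)&(Z<67)&(L[...,1]<-20)&~blue
    q=L[m]; print("V top",len(q))
    for s in (-1,1):
        w=q[q[:,0]*s>0]; print(s,cv2.minAreaRect(np.float32(w)), cv2.boxPoints(cv2.minAreaRect(np.float32(w))).round(0).tolist())
    q=L[box&(Z>104)]; print("bar",cv2.minAreaRect(np.float32(q)),q.mean(0))
    H=np.where(h[...,0]>150,h[...,0]-180,h[...,0])
    q=box&(abs(H)<9)&(h[...,1]>110)&(Z>60)
    print("red",np.c_[L[q],Z[q]].round(0).tolist())
E
```

```text
scene jaw 61 [[-13.6, -8.0, 14.4, 18.6, 19.6], [-15.2, -14.2, -10.3, -6.3, -2.7]]
jawtop 38 [ 4.2225177  -8.21674623] [-16.02765212 -15.52480389] [19.62103321 73.40049018]
V top 92
-1 ((-19.278371810913086, -73.04076385498047), (13.127402305603027, 34.33788299560547), 47.40693283081055) [[-36.0, -66.0], [-11.0, -89.0], [-2.0, -80.0], [-27.0, -57.0]]
1 ((21.914691925048828, -73.68490600585938), (32.874671936035156, 13.55290412902832), 42.147789001464844) [[5.0, -80.0], [14.0, -90.0], [39.0, -68.0], [30.0, -58.0]]
bar ((1.9523277282714844, 62.888458251953125), (11.881284713745117, 43.61392593383789), 66.01892852783203) [ 3.75019022 62.60053548]
red [[1.0, 62.0, 110.0], [1.0, 65.0, 111.0], [4.0, 67.0, 113.0], [7.0, 58.0, 112.0], [9.0, 60.0, 114.0], [7.0, 64.0, 112.0], [11.0, 57.0, 112.0], [13.0, 59.0, 114.0], [13.0, 62.0, 113.0], [9.0, 66.0, 110.0], [15.0, 57.0, 112.0], [16.0, 59.0, 113.0], [18.0, 61.0, 114.0], [5.0, 67.0, 104.0], [18.0, 54.0, 111.0], [18.0, 56.0, 111.0], [17.0, 59.0, 110.0], [18.0, 61.0, 111.0], [6.0, 68.0, 101.0], [20.0, 53.0, 109.0], [20.0, 56.0, 110.0], [21.0, 58.0,
[... 1370 characters left out ...]
2958526611328, 40.810646057128906), 66.24911499023438) [-2.22780196 68.12778482]
red [[16.0, 55.0, 112.0], [17.0, 59.0, 113.0], [15.0, 59.0, 114.0], [13.0, 57.0, 112.0], [11.0, 56.0, 113.0], [16.0, 61.0, 113.0], [14.0, 60.0, 112.0], [12.0, 60.0, 113.0], [10.0, 60.0, 114.0], [8.0, 58.0, 113.0], [15.0, 64.0, 112.0], [12.0, 64.0, 113.0], [11.0, 63.0, 113.0], [10.0, 61.0, 111.0], [7.0, 62.0, 114.0], [5.0, 61.0, 113.0], [12.0, 66.0, 112.0], [10.0, 65.0, 112.0], [8.0, 65.0, 113.0], [6.0, 63.0, 112.0], [4.0, 63.0, 113.0], [7.0, 67.0, 112.0], [5.0, 66.0, 112.0], [25.0, 51.0, 75.0], [16.0, 65.0, 89.0], [26.0, 54.0, 74.0], [24.0, 52.0, 73.0], [17.0, 62.0, 84.0], [22.0, 56.0, 74.0], [16.0, 66.0, 84.0]]
```

```bash
cat >> h.py <<'E'
def delta(st,xyz,az):
    a=np.deg2rad(az); c,s=np.cos(a),np.sin(a)
    T=np.array([[c,0,-s],[s,0,c],[0,-1,0]])
    R0=R.from_rotvec(st["tool_rot"])
    tr=(R0.inv()*R.from_matrix(T)).as_rotvec(); sh=R0.inv().apply(np.array(xyz)-st["eef_pos"])/1000
    x=R0.as_matrix()[:,0]
    print("t",st["time_s"],"pos",st["eef_pos"].round(1),"az",np.rad2deg(np.arctan2(x[1],x[0])).round(1),"j",st["joint_pos"].round(2))
    print("turn",tr.round(4).tolist(),"shift",sh.round(4).tolist())
E
python3 -c "
from h import *
from workcell import manip
delta(manip.get_state(),(545,54,250),20)"
```

```text
t 0.15 pos [238.  684.2 249.4] az 70.8 j [-1.33  0.59  0.05  1.61 -0.03  0.94 -0.03]
turn [0.0009, 0.887, -0.0016] shift [-0.4944, 0.0003, -0.497]
```

Call:
servo_tool:
  deltas:
    - [[0,0.07,0],[-0.035,0,-0.035],1]
    - [[0,0.13,0],[-0.07,0,-0.07],1]
    - [[0,0.2,0],[-0.105,0,-0.105],1]
    - [[0,0.27,0],[-0.14,0,-0.14],1]
    - [[0,0.33,0],[-0.175,0,-0.175],1]
    - [[0,0.4,0],[-0.21,0,-0.21],1]
    - [[0,0.47,0],[-0.245,0,-0.245],1]
    - [[0,0.53,0],[-0.28,0,-0.28],1]
    - [[0,0.6,0],[-0.315,0,-0.315],1]
    - [[0,0.66,0],[-0.35,0,-0.35],1]
    - [[0,0.73,0],[-0.385,0,-0.385],1]
    - [[0,0.8,0],[-0.42,0,-0.42],1]

```text
time_s: 1.35
eef_pos: [497.1, 147.7, 250.2]
tool_rot: [-1.545, -0.34, 0.341]
wrist_force: [1.5, 0.4, -0.7]
opening: 85.1
```

```bash
python3 -c "
from h import *
from workcell import manip
delta(manip.get_state(),(545,54,250),20)"
```

```text
t 1.35 pos [497.1 147.7 250.2] az 24.8 j [-0.64  0.35  0.33  2.08 -0.16  0.74  0.23]
turn [0.0012, 0.0845, -0.0009] shift [0.0041, 0.0004, -0.1051]
```

Call:
servo_tool:
  deltas:
    - [[0,0.04,0],[0,0,-0.045],1]
    - [[0,0.08,0],[0.004,0,-0.09],1]
    - [[0,0.085,0],[0.004,0,-0.105],1]
    - [[0,0.085,0],[0.004,0,-0.105],1]

```text
time_s: 1.75
eef_pos: [545.7, 51.2, 250.4]
tool_rot: [-1.557, -0.269, 0.27]
wrist_force: [-0.4, 1.6, 0.1]
opening: 85.3
```

```bash
cat > snap.py <<'E'
import sys,pickle,cv2
from workcell import manip,cams
n,t=sys.argv[1:3]
s=manip.get_state();c=cams.get_calibration(n);p,d=cams.capture(n)
cv2.imwrite(f"pics/{t}.png",p[:,:,::-1]); pickle.dump((c,p,d),open(t+".pkl","wb"))
E
python3 snap.py wrist w1
```

```text
(no output)
```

View pics/w1.png

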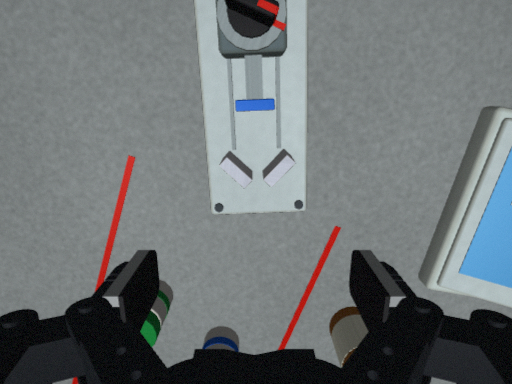

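```bash
cat > clampfit.py <<'E'
from h import *
import sys
c,p,d=pickle.load(open(sys.argv[1]+".pkl","rb")); W=cloud(c,d)
X,Y,Z=np.moveaxis(W,-1,0)
a=np.deg2rad(21.8);Rc=np.array([[np.cos(a),np.sin(a)],[-np.sin(a),np.cos(a)]])
h=cv2.cvtColor(p,cv2.COLOR_RGB2HSV).astype(int)
L=(W[...,:2]-[520,122.5])@Rc.T
b2=(abs(L[...,0])<70)&(abs(L[...,1])<140)
q=W[b2&(Z>20)&(Z<28)]; print("plate",cv2.minAreaRect(np.float32(q[:,:2])),q.mean(0), "bench z",np.nanmedian(Z[(Z<15)]))
blue=b2&(h[...,0]>100)&(h[...,0]<130)&(h[...,1]>110)&(Z>55)
q=L[blue];print("jaw top",len(q),np.percentile(q,[1,5,50,95,99],axis=0).round(1).T.tolist(),cv2.minAreaRect(np.float32(q)))
m=b2&(Z>60)&(Z<67)&(L[...,1]<-45)&~blue; q=L[m]
for s in (-1,1):
    w=q[q[:,0]*s>0]; r=cv2.minAreaRect(np.float32(w)); print("V",s,len(w),r,cv2.boxPoints(r).round(1).tolist())
q=L[b2&(Z>106)]; print("bar",len(q),cv2.minAreaRect(np.float32(q)),q.mean(0))
E
python3 clampfit.py w1
```

```text
plate ((529.1204833984375, 101.45547485351562), (109.88394165039062, 218.7050018310547), 21.886831283569336) [530.98822372  96.56042878  23.92078456] bench z 0.10729942375937834
jaw top 3342 [[-67.4, -62.9, -0.7, 59.8, 65.7], [-82.9, -72.1, -62.7, -8.9, 53.7]] ((14.119834899902344, -30.259552001953125), (150.35665893554688, 129.8799285888672), 66.66494750976562)
V -1 438 ((-20.281579971313477, -74.22767639160156), (12.298754692077637, 34.087425231933594), 44.260982513427734) [[-36.599998474121094, -66.30000305175781], [-12.800000190734863, -90.69999694824219], [-4.0, -82.0999984741211], [-27.799999237060547, -57.70000076293945]]
V 1 438 ((21.95068359375, -74.25302124023438), (33.908447265625, 12.34497356414795), 44.98713684082031) [[5.599999904632568, -81.9000015258789], [14.300000190734863, -90.5999984741211], [38.29999923706055, -66.5999984741211], [29.600000381469727, -57.900001525878906]]
bar 33919 ((1.9037399291992188, -12.444412231445312), (151.70697021484375, 140.10313415527344), 87.8240737915039) [ -0.82134678 -64.46617033]
```

```bash
sed -i 's/^b2=.*/b2=(abs(L[...,0])<60)\&(abs(L[...,1])<140)\&(np.indices(d.shape)[0]<240)/' clampfit.py; python3 clampfit.py w1
python3 -c "
from h import *
from workcell import manip
delta(manip.get_state(),(494.5,-327,160),-30)"
```

```text
plate ((529.1204833984375, 101.45547485351562), (109.88394165039062, 218.7050018310547), 21.886831283569336) [530.98822372  96.56042878  23.92078456] bench z 0.10729942375937834
jaw top 467 [[-16.2, -15.0, 0.5, 16.2, 17.9], [-15.7, -15.3, -10.3, 56.9, 62.4]] ((0.9872493743896484, 24.02366828918457), (79.71460723876953, 34.824134826660156), 89.24140167236328)
V -1 438 ((-20.281579971313477, -74.22767639160156), (12.298754692077637, 34.087425231933594), 44.260982513427734) [[-36.599998474121094, -66.30000305175781], [-12.800000190734863, -90.69999694824219], [-4.0, -82.0999984741211], [-27.799999237060547, -57.70000076293945]]
V 1 438 ((21.95068359375, -74.25302124023438), (33.908447265625, 12.34497356414795), 44.98713684082031) [[5.599999904632568, -81.9000015258789], [14.300000190734863, -90.5999984741211], [38.29999923706055, -66.5999984741211], [29.600000381469727, -57.900001525878906]]
bar 582 ((1.6149005889892578, 56.808311462402344), (12.316462516784668, 36.97303009033203), 86.25634765625) [ 6.88269149 57.4692519 ]
t 1.8 pos [544.6  53.9 250.1] az 19.9 j [-0.46  0.39  0.37  2.02 -0.2   0.77  0.37]
turn [0.0013, 0.8706, -0.0013] shift [-0.1765, 0.0906, -0.3411]
```

Call:
servo_tool:
  deltas:
    - [[0,0.1,0],[-0.018,0.0,-0.036],1]
    - [[0,0.2,0],[-0.036,0.0,-0.072],1]
    - [[0,0.3,0],[-0.055,0.01,-0.11],1]
    - [[0,0.4,0],[-0.075,0.02,-0.145],1]
    - [[0,0.5,0],[-0.095,0.03,-0.18],1]
    - [[0,0.6,0],[-0.115,0.04,-0.22],1]
    - [[0,0.7,0],[-0.135,0.05,-0.26],1]
    - [[0,0.8,0],[-0.155,0.06,-0.3],1]
    - [[0,0.87,0],[-0.17,0.07,-0.33],1]
    - [[0,0.87,0],[-0.1765,0.07,-0.341],1]
    - [[0,0.87,0],[-0.1765,0.07,-0.341],1]

```text
time_s: 2.9
eef_pos: [494.5, -326.5, 180.3]
tool_rot: [-1.533, 0.411, -0.408]
wrist_force: [-0.4, 1.1, -0.0]
opening: 85.5
```

```bash
python3 snap.py wrist w2; python3 - <<'E'
from h import *
from workcell import manip
delta(manip.get_state(),(494.5,-327,63),-30)
c,p,d=pickle.load(open("w2.pkl","rb")); W=cloud(c,d); X,Y,Z=np.moveaxis(W,-1,0)
print(proj(c,[[494.5,-327,78],[494.5,-327,0]]))
near=np.hypot(X-494.5,Y+327)<40
q=W[near&(Z>74)&(Z<82)]; print(len(q), q.mean(0) if len(q) else 0, cv2.minEnclosingCircle(np.float32(q[:,:2])) if len(q) else 0)
E
```

```text
t 2.95 pos [ 495.2 -324.7  180.4] az -29.8 j [ 0.13  0.57  0.54  1.99 -0.45  0.7   0.42]
turn [-0.0003, 0.0033, -0.002] shift [0.0008, 0.1174, -0.0024]
[[253.18370453 201.99283818]
 [253.30762723 176.6290066 ]]
3159 [ 496.59008468 -327.34684475   77.88605593] ((495.6963806152344, -328.0758056640625), 24.190649032592773)
```

View pics/w2.png

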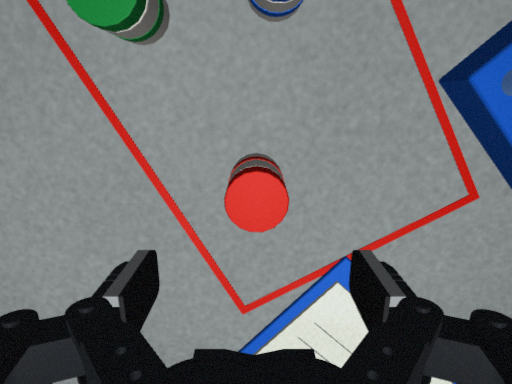

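Call:
servo_tool:
  deltas:
    - [[0,0,0],[0,0.03,-0.002],1]
    - [[0,0,0],[0.001,0.07,-0.0025],1]
    - [[0,0,0],[0.001,0.1,-0.0025],1]
    - [[0,0,0],[0.001,0.117,-0.0025],1]
    - [[0,0,0],[0.001,0.117,-0.0025],1]
    - [[0,0,0],[0.001,0.117,-0.0025],0.4]
    - [[0,0,0],[0.001,0.117,-0.0025],0.4]
    - [[0,0,0],[0.001,0.117,-0.0025],0.4]
    - [[0,0,0],[0.001,0.117,-0.0025],0.4]
    - [[0,0,0],[0.001,0.117,-0.0025],0.4]

```text
time_s: 3.95
eef_pos: [496.0, -327.3, 65.1]
tool_rot: [-1.531, 0.407, -0.408]
wrist_force: [1.0, 1.9, 6.6]
opening: 46.3
```

Call:
servo_tool:
  deltas:
    - [[0,0,0],[0,0,0],0.3]
    - [[0,0,0],[0,-0.01,0],0.3]
    - [[0,0,0],[0,-0.03,0],0.3]
    - [[0,0,0],[0,-0.06,0],0.3]
    - [[0,0,0],[0,-0.09,0],0.3]
    - [[0,0,0],[0,-0.12,0],0.3]
    - [[0,0,0],[0,-0.14,0],0.3]
    - [[0,0,0],[0,-0.14,0],0.3]
    - [[0,0,0],[0,-0.14,0],0.3]

```text
time_s: 4.85
eef_pos: [495.6, -327.0, 205.3]
tool_rot: [-1.531, 0.406, -0.408]
wrist_force: [-0.6, 0.9, -1.3]
opening: 46.3
```

```bash
python3 snap.py wrist w3; python3 - <<'E'
from h import *
from workcell import manip
s=manip.get_state();delta(s,(537.5,80.5,205),21.8); print(s["opening"],s["wrist_force"])
E
```

```text
t 4.9 pos [ 495.1 -326.7  204.5] az -29.8 j [ 0.11  0.54  0.57  1.97 -0.43  0.75  0.41]
turn [-0.002, -0.9002, -0.0] shift [-0.1654, 0.0003, 0.3745]
46.37774978754967 [ 0.12318265  1.13504772 -1.57890382]
```

View pics/w3.png

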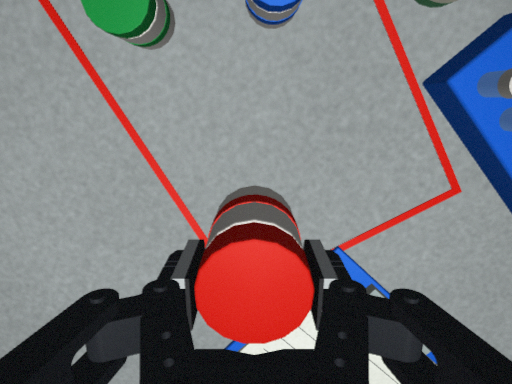

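Call:
servo_tool:
  deltas:
    - [[0,-0.05,0],[-0.01,0,0.02],0.3]
    - [[0,-0.15,0],[-0.025,0,0.055],0.3]
    - [[0,-0.25,0],[-0.045,0,0.1],0.3]
    - [[0,-0.35,0],[-0.06,0,0.145],0.3]
    - [[0,-0.45,0],[-0.08,0,0.19],0.3]
    - [[0,-0.55,0],[-0.1,0,0.23],0.3]
    - [[0,-0.65,0],[-0.12,0,0.27],0.3]
    - [[0,-0.75,0],[-0.14,0,0.315],0.3]
    - [[0,-0.84,0],[-0.155,0,0.35],0.3]
    - [[0,-0.9,0],[-0.1655,0,0.37],0.3]
    - [[0,-0.9,0],[-0.1655,0,0.3745],0.3]
    - [[0,-0.9,0],[-0.1655,0,0.3745],0.3]

```text
time_s: 6.1
eef_pos: [537.3, 79.8, 204.6]
tool_rot: [-1.549, -0.297, 0.298]
wrist_force: [0.6, -1.3, -0.9]
opening: 46.9
```

```bash
python3 snap.py wrist w4; python3 - <<'E'
from h import *
from workcell import manip
s=manip.get_state();delta(s,(537.5,80.5,90.5),21.8); print(s["opening"],s["wrist_force"])
c,p,d=pickle.load(open("w4.pkl","rb")); W=cloud(c,d); X,Y,Z=np.moveaxis(W,-1,0)
h=cv2.cvtColor(p,cv2.COLOR_RGB2HSV).astype(int)
m=(h[...,1]>150)&((h[...,0]<8)|(h[...,0]>172))&(Z>205)&(Z<235); q=W[m]; print(len(q),q.mean(0),cv2.minEnclosingCircle(np.float32(q[:,:2])),np.percentile(Z[m],[5,50,95]))
A=np.c_[q[:,:2],np.ones(len(q))]; print("tilt",np.linalg.lstsq(A,q[:,2],rcond=None)[0])
E
```

```text
t 6.15 pos [537.2  78.4 204.8] az 21.6 j [-0.48  0.45  0.34  2.07 -0.24  0.66  0.39]
turn [-0.0006, -0.0033, -0.0007] shift [0.0011, 0.1143, 0.0017]
46.27502432048495 [ 0.78625013 -0.45908437 -0.43922358]
11057 [537.00307366  81.82559162 216.79391666] ((538.8450927734375, 78.93678283691406), 24.602909088134766) [210.84300392 217.38637085 218.35061805]
tilt [ 2.91974332e-02 -6.73834158e-02  2.06628493e+02]
```

View pics/w4.png

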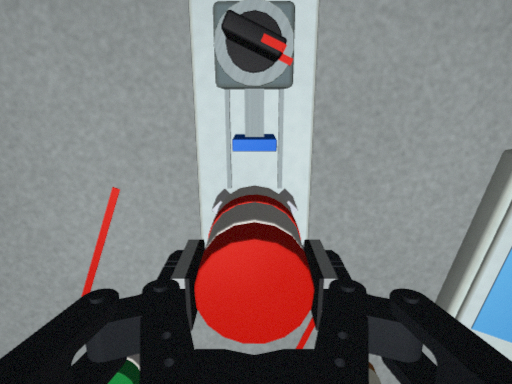

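Call:
servo_tool:
  deltas:
    - [[0,0,0],[0.001,0.02,0.002],0.3]
    - [[0,0,0],[0.001,0.05,0.002],0.3]
    - [[0,0,0],[0.001,0.075,0.002],0.3]
    - [[0,0,0],[0.001,0.095,0.002],0.3]
    - [[0,0,0],[0.001,0.105,0.002],0.3]
    - [[0,0,0],[0.001,0.11,0.002],0.3]
    - [[0,0,0],[0.001,0.11,0.002],0.3]
    - [[0,0,0],[0.001,0.11,0.002],0.3]

```text
time_s: 6.95
eef_pos: [537.9, 80.1, 95.5]
tool_rot: [-1.55, -0.296, 0.295]
wrist_force: [-0.6, -0.4, -0.8]
opening: 46.7
```

```bash
python3 snap.py side s5; python3 - <<'E'
from h import *
from workcell import manip
s=manip.get_state();delta(s,(537.5,80.5,90),21.8); print(s["opening"],s["wrist_force"])
p=cv2.imread("pics/s5.png"); cv2.imwrite("pics/s5z.png",cv2.resize(p[180:300,200:340],None,fx=5,fy=5,interpolation=2))
E
```

```text
t 7.0 pos [538.   80.5  95.7] az 21.6 j [-0.4   0.61  0.24  2.13 -0.33  0.43  0.47]
turn [-0.0001, -0.0038, 0.001] shift [-0.0004, 0.0057, 0.0002]
46.651863673727014 [-0.44108505 -0.38055163 -0.82887404]
```

View pics/s5z.png

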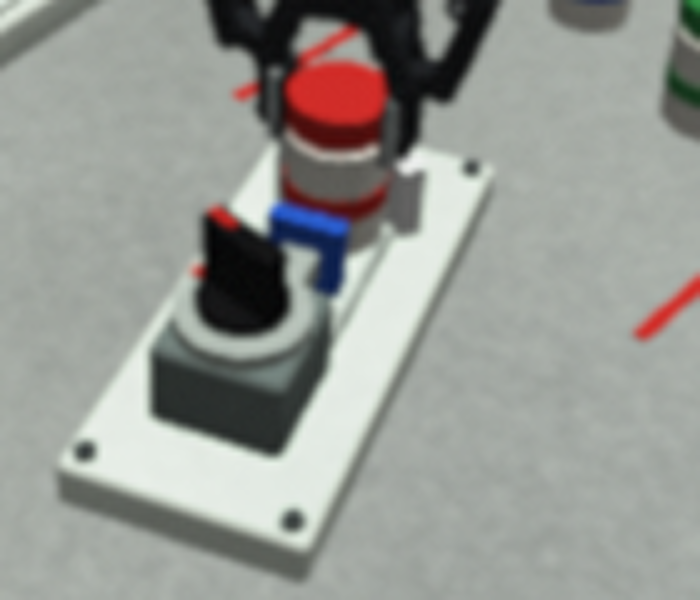

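Jar hangs inside the nest between V and jaw, upright, about 6 mm above the plate. Lower it the rest and read the force.

Call:
servo_tool:
  deltas:
    - [[0,0,0],[0,0.002,0],0.3]
    - [[0,0,0],[0,0.004,0],0.3]
    - [[0,0,0],[0,0.0055,0],0.3]
    - [[0,0,0],[0,0.0055,0],0.3]
    - [[0,0,0],[0,0.0055,0],0.3]

```text
time_s: 7.5
eef_pos: [537.9, 80.5, 90.1]
tool_rot: [-1.55, -0.296, 0.295]
wrist_force: [0.6, 0.4, -2.3]
opening: 46.0
```

Call:
servo_tool:
  deltas:
    - [[0,0,0],[0,0.0005,0],0.3]
    - [[0,0,0],[0,0.001,0],0.3]
    - [[0,0,0],[0,0.0015,0],0.3]
    - [[0,0,0],[0,0.0015,0],0.3]

```text
time_s: 7.9
eef_pos: [538.0, 80.5, 89.1]
tool_rot: [-1.55, -0.296, 0.295]
wrist_force: [-1.0, -0.7, 3.8]
opening: 47.0
```

Contact (+4–6 N up). Release and rise.

Call:
servo_tool:
  deltas:
    - [[0,0,0],[0,0,0],0.7]
    - [[0,0,0],[0,0,0],1]
    - [[0,0,0],[0,0,0],1]
    - [[0,0,0],[0,0,0],1]
    - [[0,0,0],[0,0,0],1]
    - [[0,0,0],[0,-0.01,0],1]
    - [[0,0,0],[0,-0.04,0],1]
    - [[0,0,0],[0,-0.08,0],1]
    - [[0,0,0],[0,-0.115,0],1]
    - [[0,0,0],[0,-0.115,0],1]
    - [[0,0,0],[0,-0.115,0],1]

```text
time_s: 9.0
eef_pos: [538.3, 80.6, 205.3]
tool_rot: [-1.549, -0.298, 0.293]
wrist_force: [-0.1, 0.7, -1.0]
opening: 85.4
```

```bash
python3 snap.py wrist w6; python3 - <<'E'
from h import *
from workcell import manip
s=manip.get_state();delta(s,(497,182.5,200),88); print(s["opening"],s["wrist_force"],s["moment"])
c,p,d=pickle.load(open("w6.pkl","rb")); W=cloud(c,d); X,Y,Z=np.moveaxis(W,-1,0)
a=np.deg2rad(21.8);Rc=np.array([[np.cos(a),np.sin(a)],[-np.sin(a),np.cos(a)]])
h=cv2.cvtColor(p,cv2.COLOR_RGB2HSV).astype(int)
L=(W[...,:2]-[520,122.5])@Rc.T
m=(np.hypot(X-537,Y-81)<35)&(Z>96)&(Z<108); q=W[m]; print("cap",q.mean(0),cv2.minEnclosingCircle(np.float32(q[:,:2])), cv2.minEnclosingCircle(np.float32(L[m])))
b=(np.hypot(X-497,Y-182)<30)&(Z>108)&(Z<118); print("bar",b.sum(),cv2.minAreaRect(np.float32(W[b][:,:2])),W[b].mean(0), np.argwhere(b).min(0),np.argwhere(b).max(0))
k=(np.hypot(X-497,Y-182)<34)&(Z>70)&(Z<78); print("collar",cv2.minEnclosingCircle(np.float32(W[k][:,:2])))
bl=(h[...,0]>100)&(h[...,0]<130)&(h[...,1]>110)&(Z>58)&(Z<68)&(abs(L[...,0])<25)&(abs(L[...,1])<40); print("jaw",np.percentile(L[bl][:,1],[2,50,98]))
E
```

```text
t 9.05 pos [537.4  80.5 204.2] az 21.6 j [-0.49  0.45  0.35  2.07 -0.24  0.66  0.4 ]
turn [-0.0003, -1.1589, 0.0011] shift [-0.0, 0.0043, 0.1097]
85.34242923451198 [ 0.54613077 -0.21110616 -0.03156885] [-0.0632358   0.05663696 -0.0319543 ]
cap [538.74635455  80.28943764 101.90742813] ((539.1954956054688, 79.05136108398438), 23.990955352783203) ((1.6873599290847778, -47.47006607055664), 23.990936279296875)
bar 1454 ((497.5030212402344, 181.19009399414062), (12.326742172241211, 40.65440368652344), 87.68669128417969) [497.14125266 180.92537664 112.55027654] [ 11 218] [ 57 282]
collar ((497.7062683105469, 181.1253662109375), 29.398277282714844)
jaw [-14.96838775 -10.20705904  -6.07800488]
```

View pics/w6.png

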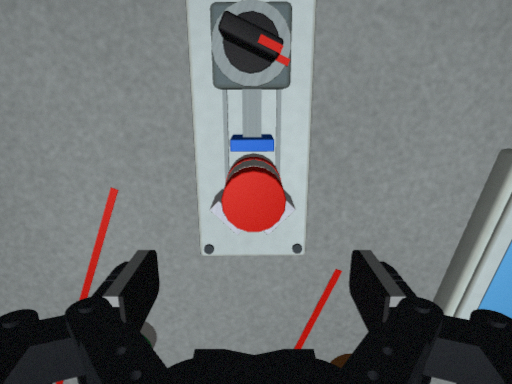

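Call:
servo_tool:
  deltas:
    - [[0,-0.14,0],[0,0,0.02],1]
    - [[0,-0.28,0],[0,0,0.04],1]
    - [[0,-0.42,0],[0,0,0.06],1]
    - [[0,-0.56,0],[0,0,0.08],1]
    - [[0,-0.7,0],[0,0,0.1],1]
    - [[0,-0.84,0],[0,0,0.109],1]
    - [[0,-0.98,0],[0,0,0.109],1]
    - [[0,-1.12,0],[0,0,0.109],1]
    - [[0,-1.155,0],[0,0,0.109],1]
    - [[0,-1.155,0],[0,0,0.109],1]

```text
time_s: 10.05
eef_pos: [496.5, 181.4, 203.2]
tool_rot: [-1.227, -1.178, 1.18]
wrist_force: [0.0, -0.1, -0.8]
opening: 85.2
```

```bash
python3 snap.py wrist w7; cat > knob.py <<'E'
from h import *
import sys
c,p,d=pickle.load(open(sys.argv[1]+".pkl","rb")); W=cloud(c,d); X,Y,Z=np.moveaxis(W,-1,0)
g=np.hypot(X-497,Y-182)<34
b=g&(Z>108)&(Z<118)&(np.indices(d.shape)[0]<260); r=cv2.minAreaRect(np.float32(W[b][:,:2]));print("bar",b.sum(),r,W[b].mean(0))
k=g&(Z>70)&(Z<78); ctr,rad=cv2.minEnclosingCircle(np.float32(W[k][:,:2])); print("collar",ctr,rad)
h=cv2.cvtColor(p,cv2.COLOR_RGB2HSV).astype(int)
red=((h[...,0]<8)|(h[...,0]>172))&(h[...,1]>110)
for nm,m in (("knobmark",red&b),("collarmark",red&k&(np.hypot(X-ctr[0],Y-ctr[1])>21))):
    q=W[m].mean(0)[:2]-ctr if m.any() else [np.nan]*2; print(nm,m.sum(),np.rad2deg(np.arctan2(q[1],q[0])),np.hypot(*q))
E
python3 - <<'E'
from h import *
from workcell import manip
s=manip.get_state();delta(s,(497.3,181.3,101),87.7); print(s["wrist_force"],s["moment"])
E
python3 knob.py w7
```

```text
t 10.1 pos [496.8 181.5 203.4] az 87.6 j [-0.45  0.41  0.03  2.09 -0.02  0.64  1.11]
turn [-0.0015, -0.0013, 0.0003] shift [-0.0002, 0.1024, -0.0007]
[-0.58641918 -0.09418318 -1.06982743] [0.05506122 0.05791382 0.00296266]
bar 951 ((497.880126953125, 181.4529266357422), (11.713547706604004, 41.76831817626953), 87.26322174072266) [496.25102599 181.32930811 112.73703827]
collar (497.29632568359375, 181.19813537597656) 28.973981857299805
knobmark 177 -1.580765317790151 12.431293372124246
collarmark 0 nan nan
```

View pics/w7.png

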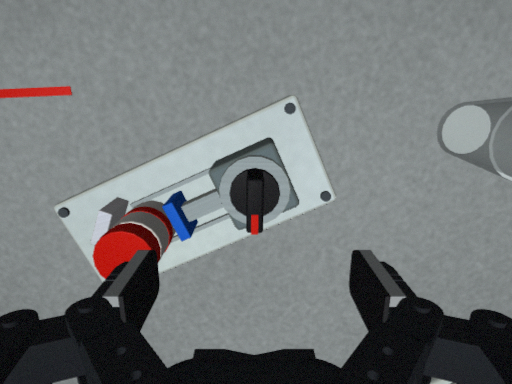

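Call:
servo_tool:
  deltas:
    - [[0,0,0],[0,0.02,-0.0005],1]
    - [[0,0,0],[0,0.05,-0.0005],1]
    - [[0,0,0],[0,0.08,-0.0005],1]
    - [[0,0,0],[0,0.095,-0.0005],1]
    - [[0,0,0],[0,0.0995,-0.0005],1]
    - [[0,0,0],[0,0.0995,-0.0005],1]
    - [[0,0,0],[0,0.0995,-0.0005],0]
    - [[0,0,0],[0,0.0995,-0.0005],0]
    - [[0,0,0],[0,0.0995,-0.0005],0]
    - [[0,0,0],[0,0.0995,-0.0005],0]
    - [[0,0,0],[0,0.0995,-0.0005],0]
    - [[0,0,0],[0,0.0995,-0.0005],0]

```text
time_s: 11.3
eef_pos: [497.3, 181.8, 104.4]
tool_rot: [-1.227, -1.178, 1.179]
wrist_force: [-0.5, 0.6, 5.4]
opening: 11.2
```

```bash
cat > st.py <<'E'
from h import *
from workcell import manip
s=manip.get_state();delta(s,(497.3,181.3,103),87.7); print(s["opening"],s["wrist_force"].round(2),s["moment"].round(3))
E
python3 st.py
```

```text
t 11.3 pos [497.3 181.8 104.4] az 87.6 j [-0.45  0.57  0.01  2.15 -0.02  0.42  1.12]
turn [-0.001, -0.0011, 0.0009] shift [-0.0005, 0.0014, -0.0]
11.187184803945756 [-0.52  0.56  5.37] [0.064 0.17  0.03 ]
```

Call:
servo_tool:
  deltas:
    - [[0,0.06,0],[0,0,0],0]
    - [[0,0.12,0],[0,0,0],0]
    - [[0,0.18,0],[0,0,0],0]
    - [[0,0.24,0],[0,0,0],0]
    - [[0,0.3,0],[0,0,0],0]
    - [[0,0.36,0],[0,0,0],0]
    - [[0,0.42,0],[0,0,0],0]
    - [[0,0.48,0],[0,0,0],0]
    - [[0,0.54,0],[0,0,0],0]
    - [[0,0.6,0],[0,0,0],0]

```text
time_s: 12.3
eef_pos: [497.2, 181.4, 104.5]
tool_rot: [-1.446, -0.723, 0.724]
wrist_force: [-0.7, -1.0, 2.1]
opening: 10.9
```

```bash
python3 st.py; python3 snap.py wrist w8; cat > jaw.py <<'E'
from h import *
import sys
c,p,d=pickle.load(open(sys.argv[1]+".pkl","rb")); W=cloud(c,d); X,Y,Z=np.moveaxis(W,-1,0)
a=np.deg2rad(21.8);Rc=np.array([[np.cos(a),np.sin(a)],[-np.sin(a),np.cos(a)]])
h=cv2.cvtColor(p,cv2.COLOR_RGB2HSV).astype(int)
L=(W[...,:2]-[520,122.5])@Rc.T
bl=(h[...,0]>100)&(h[...,0]<130)&(h[...,1]>110)&(Z>59)&(Z<68)&(abs(L[...,0])<25)&(abs(L[...,1])<45)
if bl.any(): print("jaw",bl.sum(),np.percentile(L[bl][:,1],[2,50,98]))
m=(np.hypot(X-537,Y-80)<35)&(Z>97)&(Z<108)
if m.any(): print("cap",m.sum(),cv2.minEnclosingCircle(np.float32(L[m])))
E
python3 jaw.py w8
```

```text
t 12.3 pos [497.2 181.4 104.5] az 53.2 j [-0.56  0.58  0.17  2.15 -0.23  0.42  0.72]
turn [-0.0013, -0.603, -0.0001] shift [-0.0, 0.0015, -0.0002]
10.8708089909302 [-0.71 -0.97  2.1 ] [-0.139  0.054  0.157]
```

View pics/w8.png

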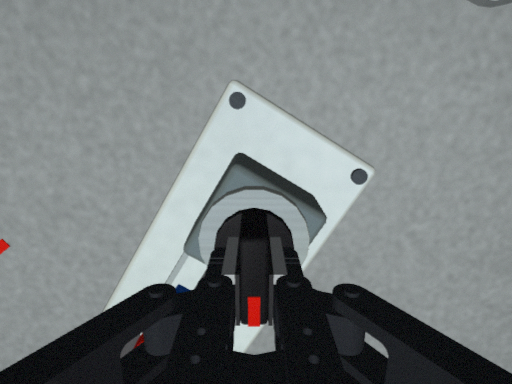

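Call:
servo_tool:
  deltas:
    - [[0,0.06,0],[0,0,0],0]
    - [[0,0.12,0],[0,0,0],0]
    - [[0,0.18,0],[0,0,0],0]
    - [[0,0.24,0],[0,0,0],0]
    - [[0,0.3,0],[0,0,0],0]
    - [[0,0.36,0],[0,0,0],0]
    - [[0,0.42,0],[0,0,0],0]
    - [[0,0.48,0],[0,0,0],0]
    - [[0,0.54,0],[0,0,0],0]
    - [[0,0.6,0],[0,0,0],0]

```text
time_s: 13.35
eef_pos: [496.8, 181.2, 104.5]
tool_rot: [-1.555, -0.254, 0.257]
wrist_force: [-1.0, -1.2, 1.7]
opening: 10.8
```

```bash
python3 st.py; python3 snap.py side s9;python3 jaw.py s9; python3 - <<'E'
import cv2
p=cv2.imread("pics/s9.png"); cv2.imwrite("pics/s9z.png",cv2.resize(p[180:300,200:340],None,fx=5,fy=5,interpolation=2))
E
```

```text
t 13.35 pos [496.8 181.2 104.5] az 18.6 j [-0.67  0.6   0.33  2.16 -0.44  0.45  0.33]
turn [-0.0017, -1.2054, -0.0014] shift [0.0005, 0.0015, -0.0]
10.795771559261365 [-1.03 -1.16  1.72] [-0.138  0.168  0.136]
jaw 8 [-19.83808534 -15.00567966 -11.77219918]
cap 43 ((-4.8916754722595215, -44.58937454223633), 22.568756103515625)
```

View pics/s9z.png

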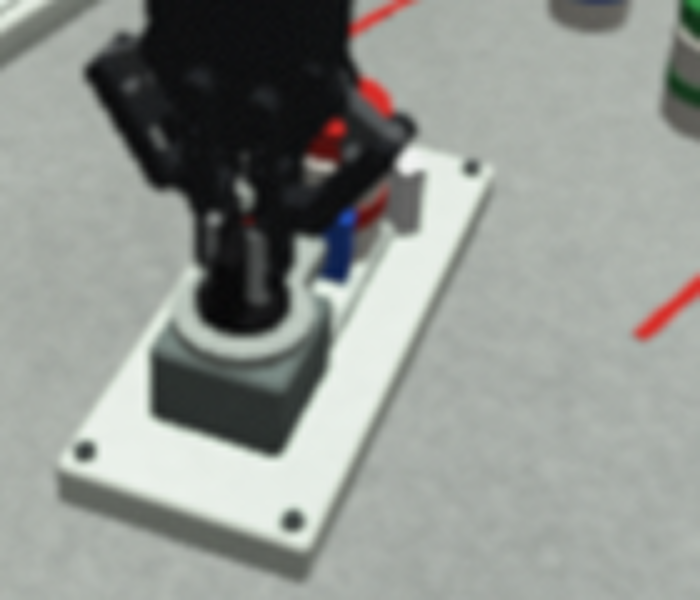

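Call:
servo_tool:
  deltas:
    - [[0,0.06,0],[0,0,0],0]
    - [[0,0.12,0],[0,0,0],0]
    - [[0,0.18,0],[0,0,0],0]
    - [[0,0.24,0],[0,0,0],0]
    - [[0,0.3,0],[0,0,0],0]

```text
time_s: 13.9
eef_pos: [496.6, 181.1, 104.5]
tool_rot: [-1.571, -0.017, 0.02]
wrist_force: [-1.2, -1.5, 1.5]
opening: 10.6
```

```bash
python3 st.py
```

```text
t 13.9 pos [496.6 181.1 104.5] az 1.3 j [-0.73  0.61  0.41  2.16 -0.54  0.47  0.13]
turn [-0.0016, -1.5071, -0.0022] shift [0.0007, 0.0015, 0.0002]
10.649318059550454 [-1.2  -1.51  1.52] [-0.07   0.135  0.121]
```

Total 1.51 rad, moment still the running-in level (0.12). Smaller steps from here.

Call:
servo_tool:
  deltas:
    - [[0,0.05,0],[0,0,0],0]
    - [[0,0.1,0],[0,0,0],0]
    - [[0,0.15,0],[0,0,0],0]

```text
time_s: 14.2
eef_pos: [496.5, 181.2, 104.5]
tool_rot: [-1.569, 0.101, -0.097]
wrist_force: [-1.4, -0.0, 1.7]
opening: 11.4
```

```bash
python3 st.py
```

```text
t 14.2 pos [496.5 181.2 104.5] az -7.2 j [-0.76  0.62  0.45  2.16 -0.59  0.48  0.02]
turn [-0.0017, -1.6566, -0.0025] shift [0.0008, 0.0015, 0.0002]
11.44638629880855 [-1.38 -0.01  1.66] [-0.05  -0.013  0.174]
```

Call:
servo_tool:
  deltas:
    - [[0,0.04,0],[0,0,0],0]
    - [[0,0.08,0],[0,0,0],0]

```text
time_s: 14.4
eef_pos: [496.4, 181.1, 104.5]
tool_rot: [-1.565, 0.165, -0.16]
wrist_force: [-1.4, -0.9, 1.6]
opening: 11.1
```

```bash
python3 st.py
```

```text
t 14.4 pos [496.4 181.1 104.5] az -11.9 j [-0.77  0.63  0.47  2.16 -0.61  0.49 -0.03]
turn [-0.0016, -1.7375, -0.0028] shift [0.0008, 0.0015, 0.0003]
11.146006253652923 [-1.42 -0.88  1.57] [-0.073  0.055  0.234]
```

Call:
servo_tool:
  deltas:
    - [[0,0.04,0],[0,0,0],0]
    - [[0,0.08,0],[0,0,0],0]

```text
time_s: 14.6
eef_pos: [496.4, 181.2, 104.5]
tool_rot: [-1.56, 0.229, -0.224]
wrist_force: [-1.2, -0.9, 2.1]
opening: 11.2
```

```bash
python3 st.py
```

```text
t 14.6 pos [496.4 181.2 104.5] az -16.5 j [-0.79  0.63  0.5   2.16 -0.64  0.49 -0.09]
turn [-0.0015, -1.819, -0.003] shift [0.0008, 0.0015, 0.0004]
11.197089028125307 [-1.23 -0.94  2.06] [-0.062  0.1    0.404]
```

Call:
servo_tool:
  deltas:
    - [[0,0.04,0],[0,0,0],0]
    - [[0,0.08,0],[0,0,0],0]

```text
time_s: 14.8
eef_pos: [496.4, 181.2, 104.5]
tool_rot: [-1.552, 0.293, -0.289]
wrist_force: [0.5, -0.4, 1.9]
opening: 10.9
```

```bash
python3 st.py
```

```text
t 14.8 pos [496.4 181.2 104.5] az -21.2 j [-0.8   0.64  0.52  2.17 -0.66  0.5  -0.14]
turn [-0.0013, -1.9015, -0.0033] shift [0.0008, 0.0015, 0.0004]
10.911825671141598 [ 0.49 -0.38  1.93] [-0.066  0.115  0.344]
```

Call:
servo_tool:
  deltas:
    - [[0,0.04,0],[0,0,0],0]
    - [[0,0.08,0],[0,0,0],0]
    - [[0,0.12,0],[0,0,0],0]

```text
time_s: 15.1
eef_pos: [496.3, 181.2, 104.5]
tool_rot: [-1.537, 0.39, -0.385]
wrist_force: [-1.1, 0.6, 1.9]
opening: 10.9
```

```bash
python3 st.py; python3 snap.py wrist w10
```

```text
t 15.1 pos [496.3 181.2 104.5] az -28.3 j [-0.83  0.65  0.55  2.17 -0.7   0.51 -0.23]
turn [-0.0013, -2.0246, -0.0036] shift [0.0009, 0.0015, 0.0005]
10.90229344108177 [-1.08  0.56  1.89] [-0.086  0.137  0.375]
```

View pics/w10.png

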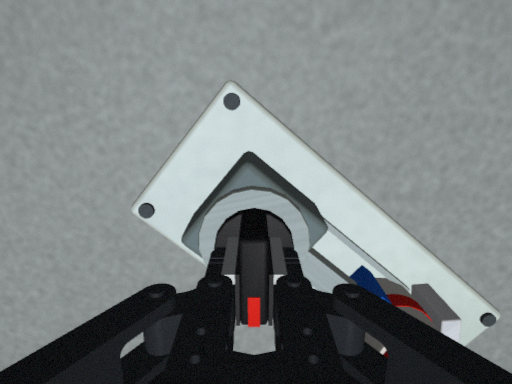

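Call:
servo_tool:
  deltas:
    - [[0,0,0],[0,0,0],0.5]
    - [[0,0,0],[0,0,0],0.5]
    - [[0,0,0],[0,0,0],0.5]
    - [[0,0,0],[0,0,0],0.5]
    - [[0,0,0],[0,-0.01,0],0.5]
    - [[0,0,0],[0,-0.04,0],0.5]
    - [[0,0,0],[0,-0.08,0],0.5]
    - [[0,0,0],[0,-0.11,0],0.5]
    - [[0,0,0],[0,-0.13,0],0.6]
    - [[0,0,0],[0,-0.13,0],0.7]

```text
time_s: 16.15
eef_pos: [498.6, 181.5, 237.7]
tool_rot: [-1.533, 0.387, -0.39]
wrist_force: [0.7, -0.5, 0.3]
opening: 59.8
```

```bash
python3 st.py; python3 snap.py wrist w11; python3 knob.py w11; python3 jaw.py w11
```

```text
t 16.15 pos [498.6 181.5 237.7] az -28.4 j [-1.01  0.47  0.79  2.08 -0.48  0.77 -0.42]
turn [-0.0009, -2.0259, 0.004] shift [-0.0012, 0.1347, -0.0013]
59.810428694032645 [ 0.71 -0.52  0.31] [-0.003  0.001 -0.01 ]
bar 729 ((496.80487060546875, 181.11810302734375), (41.02055358886719, 11.992349624633789), 65.31710052490234) [497.38358469 182.28931056 112.71036534]
collar (496.6436767578125, 180.94879150390625) 29.454011917114258
knobmark 130 -111.69219136382411 11.96071714665067
collarmark 19 -98.3719823859843 26.319591843566744
jaw 399 [-27.71921872 -21.76341527 -17.56348083]
cap 710 ((7.263588905334473, -52.159515380859375), 23.482437133789062)
```

View pics/w11.png

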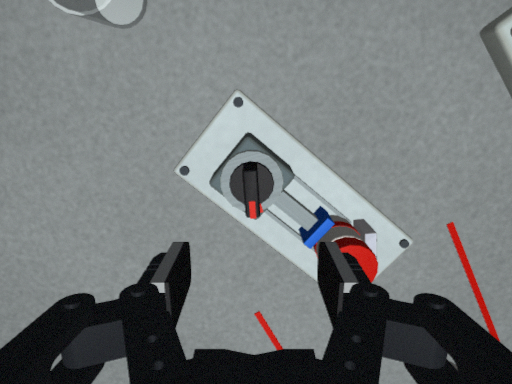

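Call:
servo_tool:
  deltas:
    - [[0,0,0],[0.015,-0.01,-0.02],0.7]
    - [[0,0,0],[0.04,-0.02,-0.06],0.7]
    - [[0,0,0],[0.05,-0.02,-0.1],0.7]
    - [[0,0,0],[0.05,-0.02,-0.14],0.7]
    - [[0,0,0],[0.05,-0.02,-0.15],0.7]
    - [[0,0,0],[0.05,-0.02,-0.15],0.7]

```text
time_s: 16.8
eef_pos: [468.4, 24.1, 255.3]
tool_rot: [-1.534, 0.394, -0.389]
wrist_force: [-0.5, 0.9, 0.3]
opening: 59.8
```

```bash
python3 st.py; python3 snap.py wrist w12; python3 knob.py w12; python3 jaw.py w12; python3 snap.py scene s12; python3 snap.py side s13; python3 - <<'E'
import cv2
import numpy as np
p=cv2.imread("pics/w12.png"); print(p.shape)
a=cv2.imread("pics/s12.png")[140:230,200:340]; b=cv2.imread("pics/s13.png")[190:280,200:340]
cv2.imwrite("pics/s12z.png",cv2.resize(np.vstack([a,b]),None,fx=4,fy=3.3,interpolation=2))
E
```

```text
t 16.8 pos [468.4  24.1 255.3] az -28.6 j [-0.8   0.36  0.84  2.19 -0.4   0.75 -0.19]
turn [-0.0032, -2.0299, -0.0018] shift [-0.0494, 0.1525, 0.1518]
59.753707271202245 [-0.5   0.94  0.32] [ 0.063 -0.014 -0.029]
bar 251 ((490.3677062988281, 166.55429077148438), (9.607267379760742, 12.059767723083496), 66.09827423095703) [490.6790434  166.43661173 112.47447964]
collar (495.470458984375, 178.69117736816406) 28.41800308227539
knobmark 133 -112.04756776851636 13.505138436518843
collarmark 51 -99.29444294477625 24.32596757444493
jaw 448 [-27.70741354 -23.04787485 -18.47252372]
cap 2814 ((1.5974494218826294, -51.81570816040039), 23.93059539794922)
(384, 512, 3)
```

View pics/w12.png

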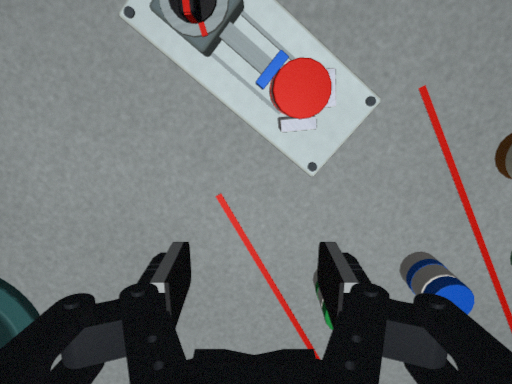

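View pics/s12z.png

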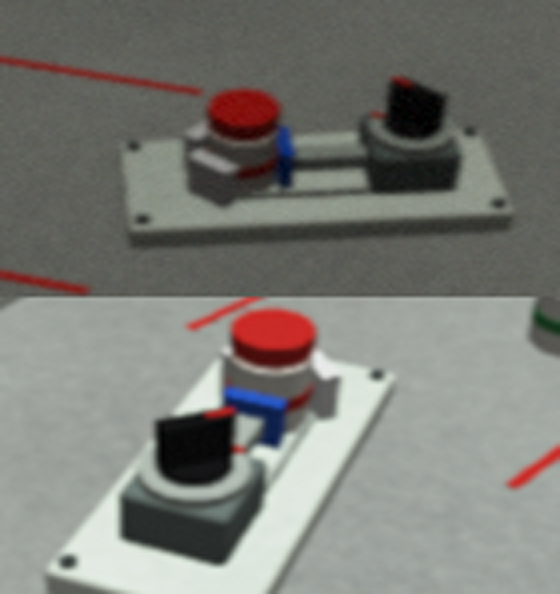

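```bash
python3 - <<'E'
from h import *
c,p,d=pickle.load(open("w12.pkl","rb")); W=cloud(c,d); X,Y,Z=np.moveaxis(W,-1,0)
h=cv2.cvtColor(p,cv2.COLOR_RGB2HSV).astype(int); red=((h[...,0]<8)|(h[...,0]>172))&(h[...,1]>110)
for ax in ((496.6,181),(497.4,181.3)):
    rr=np.hypot(X-ax[0],Y-ax[1])
    for z0,z1,r0,r1 in((71,78,21,30),(108,118,5,22)):
        q=W[red&(Z>z0)&(Z<z1)&(rr>r0)&(rr<r1)]; 
        v=q[:,:2]-ax; l=cv2.fitLine(np.float32(q[:,:2]),2,0,.01,.01)[:2,0]; print(len(q),np.rad2deg(np.arctan2(*v.mean(0)[::-1])),"line",np.rad2deg(np.arctan2(l[1],l[0])))
E
```

```text
71 -100.8060084839201 line 77.63755
133 -112.69028473954558 line 66.95465
71 -102.35670517790506 line 79.88869
133 -114.83023029520224 line 66.95465
```

```bash
python3 -c "
from workcell import workorder
print(workorder.close_job())"
```

```text
the job is handed in; nothing more can be done
None
```

I stood the red-capped jar in the V nest and let go of it. In one grasp I then turned the thumbscrew clockwise about 2.0 rad, until the wrist moment levelled off at about 0.36 N m as the clutch slipped. I released the knob, backed the arm clear and handed the job in at about 17 s of the 72 s allowed; no verdict was reported.

What the last pictures showed:
- **Jar:** it stands upright against both V walls, about 1 mm off the centre line, with the jaw against it. I could not read the jaw's force on the jar directly; the moment plateau is the evidence that it is pressed.
- **Marks:** they are about 12° (0.21 rad) apart, within the 6–30° wanted. Two different assumptions for the screw axis gave 11.9° and 12.5°. The first look gave 13.3° with the collar mark partly hidden.
- **Bystanders:** I saw no contact with the other jars, the bottles or the beaker during the moves. I did not re-measure their positions.

The three cameras disagreed by 2–3 mm on where the clamp is, so I set the jar down midway between the V and the jaw. No check failed.

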